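# Seat the red oil filler cap on its thread

### The arm

A 6-joint arm with a two-finger parallel gripper is mounted at the origin on the work surface. World frame = base frame: x ahead of the robot, y to its left, z up, the work surface at z = 0. Lengths are in mm, angles in rad, forces in N, time in s.
With the tool pointing down it reaches from about 275 to 850 mm from the base axis. Payload 5.2 kg.
Tool frame: the origin (TCP) lies at the very end of the fingers, on their centre line; the grasp point (between the pads) lies 19 mm behind it; z points along the fingers, y is the line along which they close (so a half turn about z gives the same grasp; the last joint's range is limited). The gripper opens to 85 mm and grips with 20 to 120 N. Pads are 22 mm wide; open, the fingers measure 114 mm over their backs; the gripper's body (76 mm by 85 mm) begins 54 mm behind the grasp point. The pads swing forward as they close: fully open they stand 13 mm farther back than shut.
Start: joints at [-1.355, 0.259, 1.535, -0, 1.348, -0.203], TCP at [223.686, -502.464, 231.31] pointing down, gripper open.
Joint ranges: [-3.14, 3.14], [-0.91, 2.08], [0.19, 2.58], [-1.22, 4.36], [0.22, 2.71], [-3.12, 3.12]. Speed limits (rad/s): [2.57, 2.57, 3.14, 3.14, 3.14, 3.14].

### API

Orientations are given as a unit quaternion [w, x, y, z].
In Python, from bench import r, cams gives the robot as it stands.
- The arm moves only by the tool drive_tool, never from a script. Its argument "steps" is a list of rows, each a list of 3 entries, a list of its own where there are three numbers: the shift along the world's x, y, z as a fraction of full scale, then the turn, a rotation vector about the world's x, y, z as a fraction of full scale, then the closure, from -1 (fully open) to 1 (shut), so that 0 is half open. A call has 1 to 10 rows; each row is the pose to reach, as a shift and turn from the pose commanded when the call began, turning the shorter way round; what a row does not reach only later rows make up. Full scale, the value 1, is 400 mm for a shift and 360 degrees for a turn. A row lasts 1/12 s, in which the tool goes at most 41.7 mm and 7.16 degrees, less where a joint would pass 70% of its speed; a pose out of reach is approached as far as the arm can. A call with a number of a shift or a turn outside -1 to 1 is refused whole. A call with a gripper value outside its range is refused whole. The fingers move at their own pace and stop on an object; "newtons" is the grip in N (left out, the last holds). Time passes only in rows, so rows that repeat a pose let the fingers close. It gives the time, the measured TCP pose, the force, the opening and the grip force at its end, in the units of the state.
- r.sense(): the state, without advancing time (a new reading comes with each control period).
- cams.camera(name): name is "scene" or "top" or "wrist"; returns (picture, depth): 384x512x3 uint8, red, green, blue; 384x512 float32, mm along the optical axis (not along the pixel's ray), 0 where there is no reading.
- cams.calibration(name): a dict with "K" (3x3 intrinsics, pixels), "eye" and "attitude" of the camera in the world; the wrist camera has in their place "hand_eye" (4x4, takes a point from camera to tool coordinates, whose origin is the TCP and whose axes are the flange's). Camera axes: x right, y up, looking along -z (the intrinsics and any distortion apply to the point x, -y, -z); pixel columns grow to the right and rows downward; lengths in mm; the calibration is good to about 2 mm. A picture is of the moment at which its call begins: read the wrist's pose just before it. calibration takes no time and is no camera call.
- r.finish_job(): hands the job in; it is judged then, once.
The state is a dict: "time": time; "joints": joint angles; "qvel": joint speeds; "joint_efforts": joint torques, N m; "eef_pos": TCP position; "tool_rot": TCP orientation; "force": force on the tool from outside, world axes, zero at the start; "ft_torque": the same for the moment, N m; "opening": finger opening in mm; "grip_force": force on a finger pad.
Only numpy, scipy, OpenCV 4.12 (cv2) and the standard library are available. Lean on these libraries where they do the work, as an engineer would, in place of code of your own. Each camera call takes 0.05 s, during which the arm holds its last target. There are 200 camera calls.

### The job

The red filler cap on the press's oil reservoir was put on carelessly and sits too high, on top of its thread. Turn it backward (counter-clockwise seen from above) until it drops into the start of the thread, then turn it forward (clockwise) all the way to tight and let go. Leave the yellow and the black caps as they are.

Things in the scene. Friction and masses are not known exactly. Their poses are not given: they have to be found in the camera images.
- red_cap_grip (a point): Point in the upright bar on the red cap, on the turning axis; z up, x along the bar. Bar 58 mm long, 14 thick, 32 tall, its top 10 mm above this point, on a red disc 68 across, 16 thick; the bar's -x end is white. 134 mm above the bench while too high, 126 once dropped. It cannot come off; a spring and its weight pull it down with 4 to 6 N, but a firm grip holds it up: lower it 8 mm in the grip.
- red_cap (a joint): Turn of the red cap, rad, growing clockwise from above. Hard stops at 0 (back) and 1.3 (tight). It starts too high, on a ledge, at 0.65 to 1.05; it can drop from 0 to 0.3; forward from there it runs under the ledge at the same height. On the reservoir's top a green mark shows where the bar's white end points at 0.15, a white mark where it points at 1.3. Takes under 0.4 N m.
- yellow_cap (a joint): Turn of the yellow cap, rad: tight, at 1.3; leave it. Same shape as the red cap, already down. All three caps sit on like reservoirs fixed to the bench: blue upright drums 112 mm across, 85 tall, on a dark foot 124 across, with a band in the cap's colour; their middles are at least 160 mm apart.
- black_cap (a joint): Turn of the black cap, rad: tight, at 1.3; leave it. Same shape as the red cap, already down, on the reservoir with the black band.
There are look-alikes about, which are no part of the job. Leave any pink or turquoise look-alike of the part that bears black_cap alone.

How it is judged (in metres and radians):
On the way:
1. the red cap is turned back and has dropped into the thread start (height (world z) of red_cap_grip below 0.1285 m and value of joint red_cap below 0.5 rad), for 0.1 s.
At the end, for the whole second after the job is handed in: the red cap is down in its thread (grip point less than 128.5 mm above the bench) and turned to within 10 degrees (0.18 rad) of tight; the yellow and black caps are still within 10 degrees of tight (height (world z) of red_cap_grip below 0.1285 m and value of joint each of red_cap, yellow_cap, black_cap above 1.12 rad); the robot touches nothing.
It fails at once if the yellow or the black cap is turned by more than 10 degrees (value of joint any of yellow_cap, black_cap below 1.12 rad).
It also fails if it takes over 34 s, if anything falls off the work surface, if the arm or the gripper's body presses on something with over 40 N, if the wrist force passes 120 N, or if a joint passes its speed limit or range.

## Working session

There is one attempt and no reset: what is moved stays moved. The work goes in short steps, Python scripts to look and compute and a tool call to move; the robot and the scene stay as the last step left them, time stands still between calls to the robot, and variables do not carry over. Pictures are saved under pics/ and viewed, at most 10 in all, crops included, and the job is handed in when it is done.

Besides the shell and the picture viewer there is one more tool, called after "Call:" in YAML: its name, and indented under it one key for each argument. drive_tool: Moves the arm, as the interface text tells. Shift numbers are shares of 400 mm and turn numbers shares of 360 degrees, none past 1 either way. Its arguments: {"type":"object","properties":{"steps":{"type":"array","items":{"type":"array"}},"newtons":{"type":"number"}},"required":["steps"]}

```bash
mkdir -p pics
cat > h.py <<'E'
import numpy as np,cv2
from bench import r,cams
def cal(n):
    c=cams.calibration(n); return c
if __name__=="__main__":
    s=r.sense(); print(s)
    for n in("scene","top"):
        p,d=cams.camera(n); np.savez(f"pics/{n}.npz",p=p,d=d)
        cv2.imwrite(f"pics/{n}1.png",p[...,::-1]); print(n,cams.calibration(n))
    a=[cv2.imread(f"pics/{n}1.png") for n in("scene","top")]
    cv2.imwrite("pics/both.png",cv2.resize(np.vstack(a),(512,768))[:,:])
E
python3 h.py
```

```text
{'time': 0.0, 'joints': array([-1.35478590e+00,  2.59348926e-01,  1.53610956e+00, -3.49036245e-05,
        1.34799955e+00, -2.02794004e-01]), 'qvel': array([ 5.08928834e-05, -2.53492388e-04,  1.95742487e-04,  7.82763025e-04,
       -3.10771093e-04, -6.02975819e-04]), 'joint_efforts': array([-6.35514098e-04, -4.46027362e+01, -2.90567082e+01, -2.93064077e-04,
        1.18684772e-02,  5.85381557e-07]), 'eef_pos': array([ 223.5622068 , -501.91993894,  230.46088399]), 'tool_rot': array([-9.32557400e-04,  9.78154123e-01,  2.07878908e-01, -2.31798550e-05]), 'force': array([-0.57430805,  1.02040526,  0.07510266]), 'ft_torque': array([-0.04542485, -0.0003753 , -0.00677265]), 'grip_force': 0.0, 'opening': 85.17740321038426}
scene {'K': array([[348.33155823,   0.        , 256.64434022],
       [  0.        , 348.33155823, 193.11980902],
       [  0.        ,   0.        ,   1.        ]]), 'eye': array([839.09046745, 531.41283784, 766.88542205]), 'attitude': array([0.24081663, 0.0975634 , 0.33709842, 0.90490518])}
top {'K': array([[349.40881317,   0.        , 253.65128428],
       [  0.        , 349.40881317, 187.77703146],
       [  0.        ,   0.        ,   1.        ]]), 'eye': array([373.58195432,  11.00308968, 877.62350287]), 'attitude': array([-0.69650479, -0.0721591 ,  0.06431101,  0.71101212])}
```

View pics/top1.png

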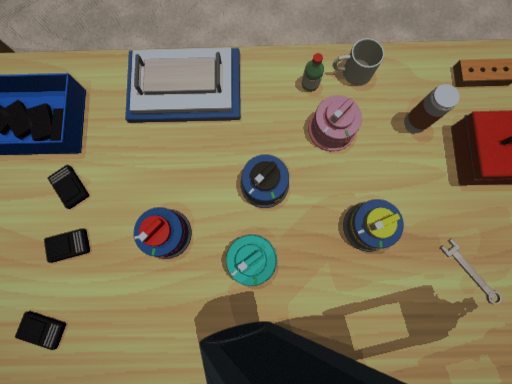

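View pics/scene1.png

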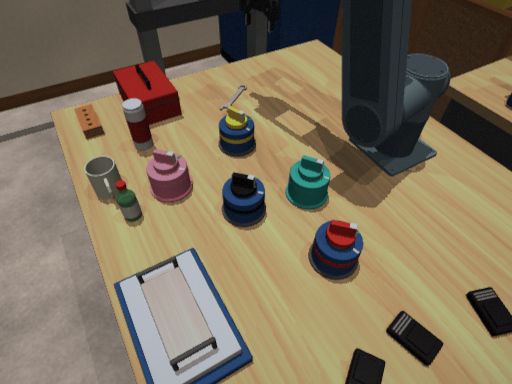

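The top view shows the red cap on a blue drum at about (155,232), black at (265,180), yellow at (380,222). The look-alikes are pink at (338,122) and turquoise at (251,260). The only other red things are the toolbox and the bottle, so (155,232) fits: red band, blue drum, red cap.

```bash
cat > h2.py <<'E'
import numpy as np,cv2
from scipy.spatial.transform import Rotation as R
from bench import cams
def pts(n,d,c=None):
    c=c or cams.calibration(n);K=c["K"];v,u=np.mgrid[:d.shape[0],:d.shape[1]]
    P=np.stack([(u-K[0,2])/K[0,0]*d,-(v-K[1,2])/K[1,1]*d,-d],-1)
    q=c["attitude"];return P@R.from_quat([q[1],q[2],q[3],q[0]]).as_matrix().T+c["eye"]
E
python3 - <<'E'
from h2 import *
z=np.load("pics/top.npz");p=z["p"];P=pts("top",z["d"])
y0,y1,x0,x1=200,265,120,195
c=p[y0:y1,x0:x1];Q=P[y0:y1,x0:x1]
hsv=cv2.cvtColor(c,cv2.COLOR_RGB2HSV)
red=((hsv[...,0]<8)|(hsv[...,0]>172))&(hsv[...,1]>150)&(hsv[...,2]>60)
wh=(hsv[...,1]<70)&(hsv[...,2]>130)&(Q[...,2]>70)
gr=(abs(hsv[...,0]-60)<20)&(hsv[...,1]>80)&(Q[...,2]>70)
hi=Q[...,2]>132
for n,m in dict(red=red&(Q[...,2]>95)&(Q[...,2]<120),bar=hi,white_bar=wh&hi,white_low=wh&(Q[...,2]<105),green=gr).items():
    if m.any(): print(n,m.sum(),Q[m].mean(0).round(1),Q[m].min(0).round(1),Q[m].max(0).round(1))
dk=Q[(Q[...,2]>78)]
print("drum",dk.min(0),dk.max(0))
b=Q[hi][:,:2];r=cv2.minAreaRect(b.astype(np.float32));print(r)
rr=Q[(Q[...,2]>100)][:,:2];print(cv2.minEnclosingCircle(rr.astype(np.float32)))
dr=Q[(Q[...,2]>78)&(Q[...,2]<92)][:,:2];print(cv2.minEnclosingCircle(dr.astype(np.float32)))
cv2.imwrite("pics/crop.png",cv2.resize(c[...,::-1],None,fx=8,fy=8,interpolation=cv2.INTER_CUBIC))
E
```

```text
red 486 [431.5 233.4 112.5] [401.6 205.3  98.9] [465.3 271.5 118. ]
bar 244 [429.6 224.2 188.3] [373.6  11.  132.1] [457.4 263.6 877.6]
white_bar 52 [419.4 253.4 145. ] [409.5 244.  140.6] [427.9 263.6 147.1]
white_low 10 [420.8 286.9  86.4] [418.9 283.3  85.2] [423.6 290.4  88.8]
green 17 [388.7 246.   86.5] [382.8 243.7  84.5] [395.9 249.1  88.7]
drum [373.58195432  11.00308968  78.44738259] [489.11728852 293.49632213 877.62350287]
((418.1717529296875, 134.17515563964844), (256.6622009277344, 52.563621520996094), 81.67308044433594)
((407.3345642089844, 141.08189392089844), 134.38662719726562)
((434.224609375, 238.58602905273438), 55.76708221435547)
```

View pics/crop.png

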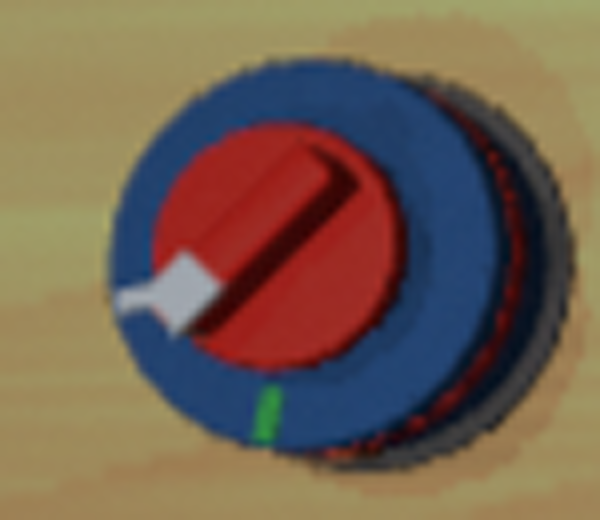

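The crop confirms it: red cap on the blue, red-banded drum, white bar end at crop (185,290), white mark at (130,298), green mark at (267,412).

```bash
python3 - <<'E'
from h2 import *
z=np.load("pics/top.npz");P=pts("top",z["d"])
Q=P[195:270,115:200].reshape(-1,3);Q=Q[(Q[:,2]<200)&(Q[:,1]>180)]
b=Q[(Q[:,2]>138)];print(b.mean(0),cv2.minAreaRect(b[:,:2].astype(np.float32)),np.median(b[:,2]))
w,v=np.linalg.eigh(np.cov(b[:,:2].T));print("axis",np.degrees(np.arctan2(v[1,1],v[0,1])))
c=Q[(Q[:,2]>108)&(Q[:,2]<118)];print(cv2.minEnclosingCircle(c[:,:2].astype(np.float32)))
# scene
p,d=np.load("pics/scene.npz").values();P=pts("scene",d);Q=P[210:285,300:370].reshape(-1,3);Q=Q[(np.hypot(Q[:,0]-434,Q[:,1]-238)<70)]
b=Q[(Q[:,2]>138)];print(b.mean(0),cv2.minAreaRect(b[:,:2].astype(np.float32)))
w,v=np.linalg.eigh(np.cov(b[:,:2].T));print("axis",np.degrees(np.arctan2(v[1,1],v[0,1])))
E
python3 -c "
from scipy.spatial.transform import Rotation as R
import numpy as np
m=R.from_quat([9.78154123e-01,2.07878908e-01,-2.3e-05,-9.3e-4]).as_matrix();print(m.round(3))
print('y dir',np.degrees(np.arctan2(m[1,1],m[0,1])))"
```

```text
[433.34777963 238.884779   144.08128121] ((434.0188293457031, 239.64910888671875), (14.785717964172363, 58.25538635253906), 45.44239044189453) 144.39263843637474
axis 134.73209155430592
((434.1808166503906, 238.5867156982422), 33.86634826660156)
[436.36856496 241.21763949 142.74499252] ((436.2109375, 240.14764404296875), (15.548151016235352, 57.87792205810547), 47.65557861328125)
axis 136.22191505476698
[[ 0.914  0.407 -0.   ]
 [ 0.407 -0.914  0.002]
 [ 0.    -0.002 -1.   ]]
y dir -66.00381203560607
```

Call:
drive_tool:
  steps:
    - [[0.26, 0.925, 0], [0, 0, 0.154], -1]
    - [[0.26, 0.925, 0], [0, 0, 0.154], -1]
    - [[0.26, 0.925, 0], [0, 0, 0.154], -1]
    - [[0.26, 0.925, 0], [0, 0, 0.154], -1]
    - [[0.26, 0.925, 0], [0, 0, 0.154], -1]
    - [[0.26, 0.925, 0], [0, 0, 0.154], -1]
    - [[0.26, 0.925, 0], [0, 0, 0.154], -1]
    - [[0.26, 0.925, 0], [0, 0, 0.154], -1]
    - [[0.26, 0.925, 0], [0, 0, 0.154], -1]
    - [[0.26, 0.925, 0], [0, 0, 0.154], -1]

```text
time: 0.93
eef_pos: [327.5, -126.8, 231.0]
tool_rot: [-0.001, 0.768, 0.641, 0.001]
force: [-0.4, 0.2, -0.1]
opening: 85.5
grip_force: 0.0
```

Call:
drive_tool:
  steps:
    - [[0.267, 0.929, 0], [0, 0, 0.154], -1]
    - [[0.267, 0.929, 0], [0, 0, 0.154], -1]
    - [[0.267, 0.929, 0], [0, 0, 0.154], -1]
    - [[0.267, 0.929, 0], [0, 0, 0.154], -1]
    - [[0.267, 0.929, 0], [0, 0, 0.154], -1]
    - [[0.267, 0.929, 0], [0, 0, 0.154], -1]
    - [[0.267, 0.929, 0], [0, 0, 0.154], -1]
    - [[0.267, 0.929, 0], [0, 0, 0.154], -1]
    - [[0.267, 0.929, 0], [0, 0, 0.154], -1]
    - [[0.267, 0.929, 0], [0, 0, 0.154], -1]

```text
time: 1.77
eef_pos: [435.0, 244.1, 230.9]
tool_rot: [-0.0, 0.382, 0.924, 0.001]
force: [0.1, -0.1, 0.7]
opening: 85.6
grip_force: 0.0
```

Run:
```python
from h2 import *
from bench import r
s=r.sense();p,d=cams.camera("wrist");c=cams.calibration("wrist");K=c["K"];H=c["hand_eye"]
s2=r.sense();print(s["eef_pos"],s2["eef_pos"],s2["tool_rot"])
cv2.imwrite("pics/w1.png",p[...,::-1])
q=s["tool_rot"];Rt=R.from_quat([q[1],q[2],q[3],q[0]]).as_matrix();print("ydir",np.degrees(np.arctan2(Rt[1,1],Rt[0,1])))
v,u=np.mgrid[:384,:512]
P=np.stack([(u-K[0,2])/K[0,0]*d,-(v-K[1,2])/K[1,1]*d,-d],-1)@H[:3,:3].T+H[:3,3]
P=P@Rt.T+s["eef_pos"]
Q=P[(d>0)&(np.hypot(P[...,0]-434,P[...,1]-239)<70)]
b=Q[(Q[:,2]>138)&(Q[:,2]<150)];print(len(b),np.median(b,0),cv2.minAreaRect(b[:,:2].astype(np.float32)))
c=Q[(Q[:,2]>107)&(Q[:,2]<119)];print(len(c),cv2.minEnclosingCircle(c[:,:2].astype(np.float32)))
```

```text
[435.04378179 244.10502751 230.86168614] [434.99163596 243.53868323 230.66685614] [-4.75541896e-04  3.81857147e-01  9.24220942e-01  7.37232263e-04]
ydir 45.08801165772962
1321 [430.85109912 241.14159816 143.68238106] ((432.34661865234375, 239.1673583984375), (13.972137451171875, 57.54745101928711), 45.33571243286133)
3383 ((433.0621337890625, 238.80960083007812), 33.96989440917969)
```

View pics/w1.png

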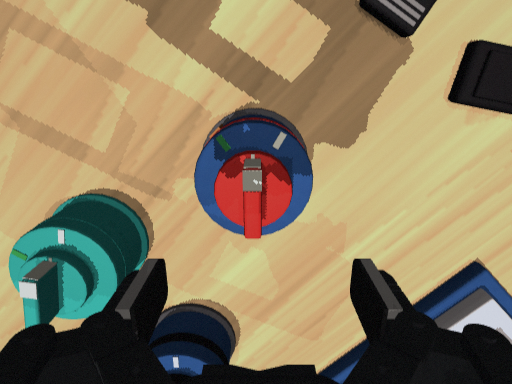

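Call:
drive_tool:
  steps:
    - [[0, 0, -0.07], [0, 0, 0], -1]
    - [[0, 0, -0.14], [0, 0, 0], -1]
    - [[0, 0, -0.2], [0, 0, 0], -1]
    - [[0, 0, -0.26], [0, 0, 0], -1]
    - [[0, 0, -0.282], [0, 0, 0], -1]
    - [[0, 0, -0.282], [0, 0, 0], -1]
    - [[0, 0, -0.282], [0, 0, 0], -1]
    - [[0, 0, -0.282], [0, 0, 0], -1]

```text
time: 2.48
eef_pos: [435.6, 239.1, 119.9]
tool_rot: [0.001, 0.384, 0.923, 0.001]
force: [0.4, -0.0, 0.5]
opening: 85.4
grip_force: 0.0
```

Call:
drive_tool:
  steps:
    - [[-0.003, 0, 0], [0, 0, 0], 1]
    - [[-0.003, 0, 0], [0, 0, 0], 1]
    - [[-0.003, 0, 0], [0, 0, 0], 1]
    - [[-0.003, 0, 0], [0, 0, 0], 1]
    - [[-0.003, 0, 0], [0, 0, 0], 1]
    - [[-0.003, 0, 0], [0, 0, 0], 1]
    - [[-0.003, 0, 0], [0, 0, 0], 1]
    - [[-0.003, 0, 0], [0, 0, 0], 1]
    - [[-0.003, 0, 0], [0, 0, 0], 1]
    - [[-0.003, 0, 0], [0, 0, 0], 1]
  newtons: 40

```text
time: 3.32
eef_pos: [433.3, 239.2, 118.7]
tool_rot: [0.0, 0.384, 0.923, 0.0]
force: [-0.8, -0.4, 4.6]
opening: 13.1
grip_force: 43.5
```

Call:
drive_tool:
  steps:
    - [[0, 0, 0], [0, 0, 0.0125], 1]
    - [[0, 0, 0], [0, 0, 0.025], 1]
    - [[0, 0, 0], [0, 0, 0.0375], 1]
    - [[0, 0, 0], [0, 0, 0.05], 1]
    - [[0, 0, 0], [0, 0, 0.0625], 1]
    - [[0, 0, 0], [0, 0, 0.075], 1]
    - [[0, 0, 0], [0, 0, 0.0875], 1]
    - [[0, 0, 0], [0, 0, 0.1], 1]
    - [[0, 0, 0], [0, 0, 0.1], 1]
    - [[0, 0, 0], [0, 0, 0.1], 1]

```text
time: 4.15
eef_pos: [432.7, 238.3, 117.5]
tool_rot: [-0.001, 0.081, 0.997, -0.001]
force: [0.5, -4.4, -5.2]
opening: 13.1
grip_force: 42.2
```

```bash
python3 -c "
from bench import r
s=r.sense();print({k:s[k] for k in('eef_pos','force','ft_torque','opening','tool_rot')})"
```

```text
{'eef_pos': array([432.68836854, 238.29277363, 117.49316225]), 'force': array([ 0.54169369, -4.43277018, -5.19905619]), 'ft_torque': array([-0.77782041, -0.22650911,  0.03659506]), 'opening': 13.121575297588146, 'tool_rot': array([-8.73274048e-04,  8.06372682e-02,  9.96742697e-01, -9.29378754e-04])}
```

Call:
drive_tool:
  steps:
    - [[0, 0, -0.005], [0, 0, 0], 1]
    - [[0, 0, -0.01], [0, 0, 0], 1]
    - [[0, 0, -0.015], [0, 0, 0], 1]
    - [[0, 0, -0.02], [0, 0, 0], 1]
    - [[0, 0, -0.02], [0, 0, 0], 1]
    - [[0, 0, -0.02], [0, 0, 0], 1]
    - [[0, 0, -0.02], [0, 0, 0], 1]
    - [[0, 0, -0.02], [0, 0, 0], 1]

```text
time: 4.82
eef_pos: [432.8, 238.4, 110.9]
tool_rot: [-0.0, 0.08, 0.997, -0.001]
force: [-1.6, -6.1, 3.4]
opening: 13.1
grip_force: 43.5
```

Call:
drive_tool:
  steps:
    - [[0, 0, 0], [0, 0, 0], 0.3]
    - [[0, 0, 0], [0, 0, 0], 0.3]
    - [[0, 0, 0], [0, 0, 0], 0.3]
    - [[0, 0, 0], [0, 0, 0], 0.3]
    - [[0, 0, 0], [0, 0, 0], 0.3]
    - [[0, 0, 0], [0, 0, 0], 0.3]

```text
time: 5.32
eef_pos: [433.4, 239.3, 110.6]
tool_rot: [0.0, 0.08, 0.997, 0.0]
force: [-0.3, -0.3, 0.6]
opening: 30.3
grip_force: 0.0
```

```bash
cat > w.py <<'E'
from h2 import *
from bench import r
s=r.sense();p,d=cams.camera("wrist");c=cams.calibration("wrist");K=c["K"];H=c["hand_eye"]
print(s["eef_pos"],s["force"],s["opening"])
q=s["tool_rot"];Rt=R.from_quat([q[1],q[2],q[3],q[0]]).as_matrix();print("ydir",np.degrees(np.arctan2(Rt[1,1],Rt[0,1])))
v,u=np.mgrid[:384,:512]
P=(np.stack([(u-K[0,2])/K[0,0]*d,-(v-K[1,2])/K[1,1]*d,-d],-1)@H[:3,:3].T+H[:3,3])@Rt.T+s["eef_pos"]
hsv=cv2.cvtColor(p,cv2.COLOR_RGB2HSV)
red=((hsv[...,0]<8)|(hsv[...,0]>172))&(hsv[...,1]>150)&(hsv[...,2]>60)&(np.hypot(P[...,0]-434,P[...,1]-239)<60)
Q=P[red];print(np.histogram(Q[:,2],bins=np.arange(80,152,4)))
b=Q[Q[:,2]>127];print(len(b),np.median(b,0) if len(b) else 0)
if len(b)>4: print(cv2.minAreaRect(b[:,:2].astype(np.float32)))
import sys;cv2.imwrite(sys.argv[1],p[...,::-1])
E
python3 w.py pics/w2.png
```

```text
[433.35725277 239.33088703 110.55749143] [-0.3465722  -0.343323    0.55064653] 30.271409980795966
ydir 80.86726849689242
(array([   3,    5,    4,  203,  248, 3731, 1954,    3,    1,   25,   11,
          4,    7, 1723,  616,    0,    0]), array([ 80,  84,  88,  92,  96, 100, 104, 108, 112, 116, 120, 124, 128,
       132, 136, 140, 144, 148]))
2347 [439.03801453 237.44304746 135.58775655]
((432.4541320800781, 235.02627563476562), (20.70232391357422, 57.623260498046875), 80.76445770263672)
```

View pics/w2.png

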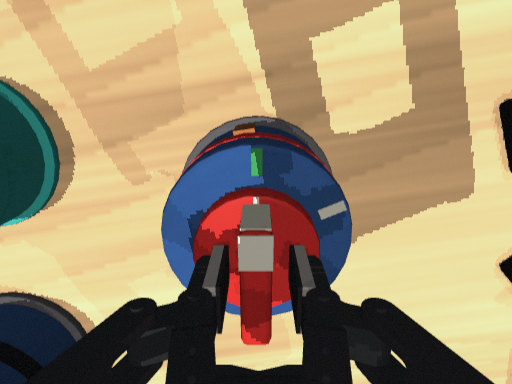

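The cap has dropped: bar top is 135.6 mm, the white end (257,215) points at the green mark (257,162), and the white mark is at (331,210). Next I re-grip and turn forward by 66°.

Call:
drive_tool:
  steps:
    - [[0, 0, 0], [0, 0, 0], 1]
    - [[0, 0, 0], [0, 0, 0], 1]
    - [[0, 0, 0], [0, 0, 0], 1]
    - [[0, 0, 0], [0, 0, 0], 1]
    - [[0, 0, 0], [0, 0, 0], 1]
    - [[0, 0, 0], [0, 0, 0], 1]

```text
time: 5.87
eef_pos: [433.2, 238.4, 110.7]
tool_rot: [-0.0, 0.08, 0.997, -0.001]
force: [-1.6, -4.5, 5.0]
opening: 13.5
grip_force: 40.8
```

Call:
drive_tool:
  steps:
    - [[0, 0, 0], [0, 0, -0.013], 1]
    - [[0, 0, 0], [0, 0, -0.026], 1]
    - [[0, 0, 0], [0, 0, -0.039], 1]
    - [[0, 0, 0], [0, 0, -0.052], 1]
    - [[0, 0, 0], [0, 0, -0.065], 1]
    - [[0, 0, 0], [0, 0, -0.078], 1]
    - [[0, 0, 0], [0, 0, -0.091], 1]
    - [[0, 0, 0], [0, 0, -0.091], 1]

```text
time: 6.53
eef_pos: [433.6, 239.1, 110.7]
tool_rot: [0.0, 0.359, 0.933, 0.0]
force: [-0.3, -2.4, 2.0]
opening: 13.5
grip_force: 40.6
```

Call:
drive_tool:
  steps:
    - [[0, 0, 0], [0, 0, -0.013], 1]
    - [[0, 0, 0], [0, 0, -0.026], 1]
    - [[0, 0, 0], [0, 0, -0.039], 1]
    - [[0, 0, 0], [0, 0, -0.052], 1]
    - [[0, 0, 0], [0, 0, -0.065], 1]
    - [[0, 0, 0], [0, 0, -0.078], 1]
    - [[0, 0, 0], [0, 0, -0.087], 1]
    - [[0, 0, 0], [0, 0, -0.092], 1]
    - [[0, 0, 0], [0, 0, -0.092], 1]
    - [[0, 0, 0], [0, 0, -0.092], 1]

```text
time: 7.37
eef_pos: [434.4, 239.4, 110.7]
tool_rot: [0.001, 0.608, 0.794, 0.001]
force: [4.6, -0.8, -0.5]
opening: 13.2
grip_force: 40.3
```

```bash
python3 -c "
from bench import r
s=r.sense();print({k:s[k] for k in('eef_pos','force','ft_torque','opening','tool_rot')})"
```

```text
{'eef_pos': array([434.3580095 , 239.42425148, 110.73295522]), 'force': array([ 4.61357273, -0.82167342, -0.54911892]), 'ft_torque': array([-0.09854541, -0.74615723, -0.05563943]), 'opening': 13.207066419818396, 'tool_rot': array([6.28518211e-04, 6.07796824e-01, 7.94091773e-01, 9.39288568e-04])}
```

Call:
drive_tool:
  steps:
    - [[0, 0, 0], [0, 0, 0], -1]
    - [[0, 0, 0], [0, 0, 0], -1]
    - [[0, 0, 0], [0, 0, 0], -1]
    - [[0, 0, 0], [0, 0, 0], -1]
    - [[0, 0, 0], [0, 0, 0], -1]
    - [[0, 0, 0], [0, 0, 0], -1]
    - [[0, 0, 0], [0, 0, 0], -1]
    - [[0, 0, 0], [0, 0, 0], -1]

```text
time: 8.03
eef_pos: [433.3, 239.2, 110.5]
tool_rot: [-0.0, 0.609, 0.793, 0.0]
force: [-0.3, 0.3, 0.2]
opening: 85.3
grip_force: 0.0
```

Call:
drive_tool:
  steps:
    - [[0, 0, 0.04], [0, 0, 0], -1]
    - [[0, 0, 0.12], [0, 0, 0], -1]
    - [[0, 0, 0.2], [0, 0, 0], -1]
    - [[0, 0, 0.28], [0, 0, 0], -1]
    - [[0, 0, 0.3], [0, 0, 0], -1]
    - [[0, 0, 0.3], [0, 0, 0], -1]
    - [[0, 0, 0.3], [0, 0, 0], -1]

```text
time: 8.62
eef_pos: [433.1, 239.1, 230.2]
tool_rot: [0.0, 0.609, 0.793, 0.0]
force: [-0.4, 0.5, -0.8]
opening: 85.2
grip_force: 0.0
```

```bash
python3 w.py pics/w3.png
```

```text
[433.13383298 239.09186538 230.21780439] [-0.39345111  0.45203509 -0.84443256] 85.20698530709528
ydir 14.996751678045587
(array([   5,   12,    0,    6,   31, 2064, 1149,    0,    0,    0,    1,
          1,    1,  570,  215,    0,    0]), array([ 80,  84,  88,  92,  96, 100, 104, 108, 112, 116, 120, 124, 128,
       132, 136, 140, 144, 148]))
787 [435.29101316 231.5988142  135.57672179]
((433.0106506347656, 238.72329711914062), (13.380792617797852, 56.18309783935547), 15.554534912109375)
```

View pics/w3.png

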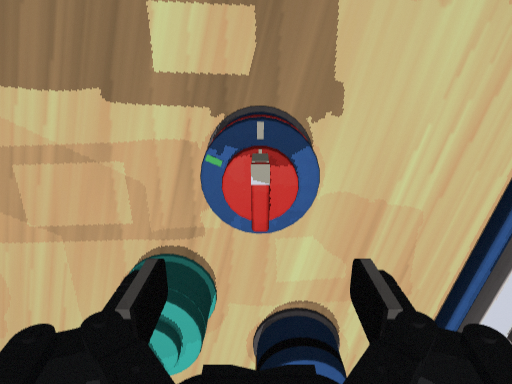

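The red cap is down, with its bar top at 135.6 mm. Its white end (260,172) points at the white mark (260,130), the bar axis is at 105.5° as it should be when tight, and the gripper is clear.

```bash
python3 -c "
from bench import r
print(r.finish_job())"
```

```text
the job is handed in; nothing more can be done
None
```

The red cap was turned back, dropped into its thread, turned forward to tight and released; the yellow and black caps were not touched, and the job is handed in (no verdict was returned).

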